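Put the clipboard clip away in the pencil chest and fold its lid stay shut

TASK

Open the wooden pencil chest until its lid stands by itself on the locked brass stay, and lay the yellow clipboard clip in the empty front compartment. Then fold the stay by its knob, which lifts the lid a little off its lock, and let the lid down gently by the knob until it is fully shut. Go by feel and do not strain the stay, its foot plate must not shift, never let the lid drop, and leave the other things on the desk where they are.

Things in the scene. Friction and masses are not known exactly. Their poses are not given: they have to be found in the camera images.
- chest: Fixed wooden pencil chest, tray 200 deep (x) x 280 wide (y) x 65 mm high, walls 8; origin: centre of underside, front with lift tab faces its -x, lid hinged at the back. Inside, floor 8 mm up; a 44 mm high divider at x = +24 mm parts the front compartment (x -92 to +21, y -132 to +132 mm, empty, goal for the clip) from a pencil tray. The stay is on the right (-y) outer side
- lid (a joint): Lid angle in rad: 0 shut, grows as it opens. Lid 28 mm high, about 0.45 to 0.7 kg. Folding stay: two 72 mm arms with a knee. It draws taut (full stretch) at a lid angle of 1.13 to 1.3, which differs from chest to chest and must be felt; the knee then slips over centre and, let down about 0.01 to 0.03 rad, the lid rests locked. If it was not drawn taut the lid falls back
- lid_hinge (a point): Point on the lid's hinge line (back top edge of the tray, 65 mm high, mid width); axes x, z turn with the lid; the hinge line is y
- lid_tab (a point): Brass lift tab on the lid's front edge, 30 mm long (out from the lid), 24 wide (y), 10 thick; the point lies 217 mm from the hinge line along the lid, 17 mm out from the lid's front edge and 14 mm above the tray's rim when shut. Pinch across the 24 mm; it can pivot between the pads about y
- knob (a point): Centre of the brass knob on the stay's knee: 16 mm thick, 24 long, along chest y, 25 mm out from its side; spins freely. It moves on a 72 mm arc about the stay foot's pivot. Folded: in front (-x) of the foot; lid up and locked: up and behind it (+x), 9 mm behind the straight line. Pulled forward over centre, then down, it folds and bears the lid (up to 10 N). Lean the hand out to clear the lid
- stay_foot_pivot (a point): Lower pivot of the stay, on the chest's right side at chest x = 0, z = 43 mm, held by a small brass foot plate. The plate's screws sit in slots along chest x: about 16 N along x makes it slip, which pulling the lid on past taut (about 10 N at the tab) or forcing the knob off its arc will do
- clip: Loose yellow plastic clipboard clip, 36 (x) x 72 (y) x 24 mm high, 45 g; origin: centre of underside. Base 36 x 72 x 6 high, then 30 mm wide (x -12 to +18) up to 12 mm, then 20 mm wide (x -6 to +14) to the top
- cup: Stainless steel cup, 72 mm across, 95 high, upright, loose; origin: centre of underside. Leave it alone
- bowl: Grey bowl with rubber erasers, 120 mm across, 50 high, loose; origin: centre of underside. Leave it alone. A fixed typewriter stands far back on the left, out of the way

How it is judged (in metres and radians):
On the way, in this order (a step that is already met when the one before it is completed fails the run):
1. the lid stands by itself, at rest, on the locked stay (value of joint lid above 1 rad and velocity of joint lid between -0.05 and 0.05 rad/s and contact force between the arm and chest below 0.05 N), for 0.4 s.
2. the clip lies released in the front compartment, the lid still standing (value of joint lid above 1 rad and x of clip in the frame of chest between -0.095 and 0.021 m and y of clip in the frame of chest between -0.132 and 0.132 m and z of clip in the frame of chest below 0.03 m and contact force between the arm and clip below 0.05 N), for 0.3 s.
3. the lid comes down carried by the hand on the stay (value of joint lid between 0.2 and 0.9 rad and contact force between the fingers and chest above 0.5 N), for 0.1 s.
At the end, for the whole second after the job is handed in: The lid is shut to within 0.03 rad, the clip lies at rest in the front compartment of the chest, the stay's foot plate is within 2 mm and cup and bowl within 15 mm of where they were, and the robot touches nothing (value of joint lid below 0.03 rad and x of clip in the frame of chest between -0.095 and 0.021 m and y of clip in the frame of chest between -0.132 and 0.132 m and z of clip in the frame of chest below 0.03 m and linear speed of clip below 0.02 m/s and distance of each of cup, bowl from where it was at the start of the episode below 0.015 m and distance of stay_foot_pivot from where it was at the start of the episode below 0.002 m).
It fails at once if the lid drops (falls faster than 2 rad/s) (velocity of joint lid below -2 rad/s).
It fails at once if the stay is strained (its foot plate shifts by more than 2 mm) (distance of stay_foot_pivot from where it was at the start of the episode above 0.002 m).
It fails at once if cup or bowl is moved by more than 15 mm or tipped (distance of any of cup, bowl from where it was at the start of the episode above 0.015 m or angle between any of cup, bowl's own z axis and vertical above 0.2 rad).
It also fails if it takes over 72 s, if anything falls off the work surface, if the arm or the gripper's body presses on something with over 40 N, if the wrist force passes 120 N, or if a joint passes its speed limit or range.

ROBOT

A 7-joint arm with a two-finger parallel gripper is mounted at the origin on the work surface. World frame = base frame: x ahead of the robot, y to its left, z up, the work surface at z = 0. Lengths are in mm, angles in rad, forces in N, time in s.
With the tool pointing down it reaches from about 400 to 925 mm from the base axis. Payload 5.6 kg.
Tool frame: the origin (TCP) lies midway between the tips of the shut fingers; the grasp point (between the pads) lies 19 mm behind it (manip.grip_depth is the z of the grasp point in the tool frame, in mm); z points along the fingers, y is the line along which they close (so a half turn about z gives the same grasp; the last joint's range is limited). The gripper opens to 85 mm and grips with 20 to 120 N. Pads are 22 mm wide; open, the fingers measure 114 mm over their backs; the gripper's body (76 mm by 85 mm) begins 54 mm behind the grasp point. The pads swing forward as they close: fully open they stand 13 mm farther back than shut.
Start: joints at [-1.241, 0.468, -0.012, 1.603, 0.006, 1.071, -0.056], TCP at [236.786, 605.343, 231.29] pointing down, gripper open.
Joint ranges: [-2.53, 2.53], [-0.31, 2.02], [-1.57, 1.55], [0.28, 2.44], [-1.29, 4.43], [0.15, 1.84], [-2.92, 2.92]. Speed limits (rad/s): [2.57, 2.57, 3.14, 3.14, 3.14, 3.14, 3.14].

INTERFACE

Orientations are given as a rotation vector (axis times angle).
In Python, from plant import manip gives the robot as it stands.
- The arm moves only by the tool apply_moves, never from a script. Its argument "moves" is a list of rows, each a list of 3 entries, a list of its own where there are three numbers: the turn, a rotation vector about the tool's x, y, z in degrees, then the shift along the tool's x, y, z in mm, then the gripper's target within -1 to 1 (fully open at 1, half-way at 0, shut at -1). A call has 1 to 12 rows; each row is the pose to reach, as a shift and turn from the pose commanded when the call began, along the tool's axes at that moment; what a row does not reach only later rows make up. A row lasts 1/10 s, in which the tool goes at most 50 mm and 8.59 degrees, less where a joint would pass 70% of its speed; a pose out of reach is approached as far as the arm can. A call with a gripper value outside its range is refused whole. The fingers move at their own pace and stop on an object; "squeeze" is the grip in N (left out, the last holds). Time passes only in rows, so rows that repeat a pose let the fingers close. It gives the time, the measured TCP pose, the force, the opening and the grip force at its end, in the units of the state.
- manip.get_obs(): the state, without advancing time (a new reading comes with each control period).
- manip.capture(name): name is "scene" or "top"; returns the picture (384x512x3 uint8, red, green, blue); there is no depth.
- manip.camera_model(name): a dict with "fx", "fy", "cx", "cy" (pixels), "world_to_cam" (4x4, takes a point from world to camera coordinates). Camera axes: x right, y up, looking along -z (the intrinsics and any distortion apply to the point x, -y, -z); pixel columns grow to the right and rows downward; lengths in mm; the calibration is good to about 2 mm. A picture is of the moment at which its call begins. camera_model takes no time and is no camera call.
- manip.finish_job(): hands the job in; it is judged then, once.
The state is a dict: "time_s": time; "joint_positions": joint angles; "joint_vel": joint speeds; "effort": joint torques, N m; "eef_pos": TCP position; "orientation": TCP orientation; "contact_force": force on the tool from outside, world axes, zero at the start; "moment": the same for the moment, N m; "width": finger opening in mm; "grasp_force": force on a finger pad.
Only numpy, scipy, OpenCV 4.12 (cv2) and the standard library are available. Lean on these libraries where they do the work, as an engineer would, in place of code of your own. Each camera call takes 0.05 s, during which the arm holds its last target. There are 200 camera calls.

## Working session

There is one attempt and no reset: what is moved stays moved. The work goes in short steps, Python scripts to look and compute and a tool call to move; the robot and the scene stay as the last step left them, time stands still between calls to the robot, and variables do not carry over. Pictures are saved under pics/ and viewed, at most 10 in all, crops included, and the job is handed in when it is done.

Besides the shell and the picture viewer there is one more tool, called after "Call:" by a JSON object that holds its "api" and its "payload", one argument or row to a line. apply_moves: Moves the arm, as the interface text tells. Its arguments: {"type":"object","properties":{"moves":{"type":"array","items":{"type":"array"}},"squeeze":{"type":"number"}},"required":["moves"]}

```bash
ls; mkdir -p pics
python3 - <<'E'
from plant import manip
import cv2,numpy as np
for n in("scene","top"):
    im=manip.capture(n); cv2.imwrite(f"pics/{n}0.png",im[:,:,::-1]); m=manip.camera_model(n); print(n,m['fx'],m['fy'],m['cx'],m['cy'],[k for k in m]); print(np.round(m['world_to_cam'],3))
print(manip.get_obs(),manip.grip_depth)
E
```

```text
pics
scene 377.81911260218203 377.81911260218203 248.61670198316955 191.376666720379 ['fx', 'fy', 'cx', 'cy', 'world_to_cam']
[[ 8.800000e-01  4.750000e-01  1.400000e-02 -4.969970e+02]
 [-3.120000e-01  5.550000e-01  7.710000e-01  1.081760e+02]
 [ 3.590000e-01 -6.830000e-01  6.370000e-01 -1.310381e+03]
 [ 0.000000e+00  0.000000e+00  0.000000e+00  1.000000e+00]]
top 363.9566698248497 363.9566698248497 256.0834406345453 193.73389182486625 ['fx', 'fy', 'cx', 'cy', 'world_to_cam']
[[ 9.000000e-03 -1.000000e+00  2.000000e-03 -3.105500e+01]
 [ 9.960000e-01  9.000000e-03  9.400000e-02 -5.456660e+02]
 [-9.400000e-02  1.000000e-03  9.960000e-01 -1.061296e+03]
 [ 0.000000e+00  0.000000e+00  0.000000e+00  1.000000e+00]]
{'time_s': 0.1, 'joint_positions': array([-1.24095932,  0.46831206, -0.01158602,  1.60353157,  0.00600008,
        1.07140889, -0.05630094]), 'joint_vel': array([ 0.0002525 , -0.00158975,  0.00080564, -0.00053372,  0.0003668 ,
        0.00029287, -0.00033512]), 'effort': array([ 1.44228368e-03, -5.33519375e+01,  2.16028222e-02, -2.51968324e+01,
        1.14661938e-02,  4.25073769e-03,  1.44497108e-05]), 'eef_pos': array([236.65544271, 604.84513244, 230.41867129]), 'orientation': array([-5.82355627e-01, -3.08696295e+00,  2.53807666e-03]), 'contact_force': array([-0.46406368,  0.10110405,  0.10530508]), 'moment': array([0.04576895, 0.00908911, 0.00320559]), 'grasp_force': 0.0, 'width': 85.48540624117024} -18.700000000000003
```

View pics/scene0.png

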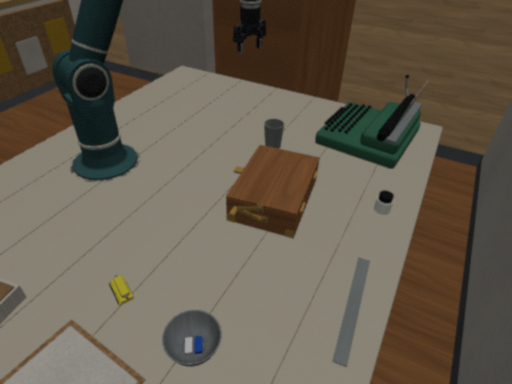

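View pics/top0.png

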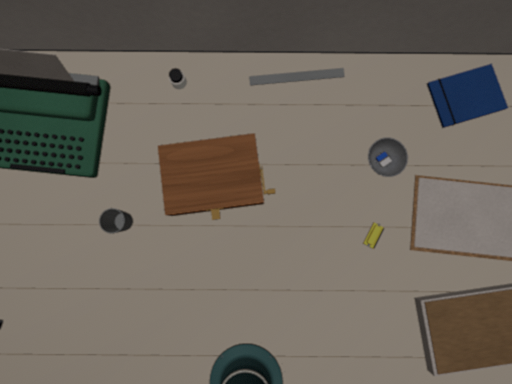

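Scene: chest around (275,185), tab (238,169), stay/knob (250,212), clip (121,289), bowl (192,338). Top: lid (211,175), tab (215,214), knob (270,191), clip (374,236), cup (115,221), bowl (388,157).

```bash
cat > h.py <<'E'
from plant import manip
import cv2,numpy as np
from scipy.spatial.transform import Rotation as R
def ray(n,u,v):
    m=manip.camera_model(n);W=m['world_to_cam'];d=np.array([(u-m['cx'])/m['fx'],-(v-m['cy'])/m['fy'],-1.])
    return -W[:3,:3].T@W[:3,3],W[:3,:3].T@d
def onz(n,u,v,z):
    o,d=ray(n,u,v);return o+d*(z-o[2])/d[2]
def proj(n,p):
    m=manip.camera_model(n);W=m['world_to_cam'];c=W[:3,:3]@np.asarray(p,float)+W[:3,3]
    return np.array([m['cx']-m['fx']*c[0]/c[2],m['cy']+m['fy']*c[1]/c[2]])
def tri(a,b):
    (o1,d1),(o2,d2)=ray("top",*a),ray("scene",*b)
    s=np.linalg.lstsq(np.c_[d1,-d2],o2-o1,rcond=None)[0];p,q=o1+s[0]*d1,o2+s[1]*d2
    return (p+q)/2,np.linalg.norm(p-q)
E
python3 - <<'E'
from h import *
t=cv2.imread("pics/top0.png");s=cv2.imread("pics/scene0.png")
ht=cv2.cvtColor(t,cv2.COLOR_BGR2HSV)
print("hsv lid",ht[175,211],"tab",ht[214,215],"knob",ht[191,269],"clip",ht[236,374],"desk",ht[250,200])
m=cv2.inRange(ht,(3,110,60),(14,255,200));m[:,:140]=0;m[:,280:]=0;m[:125]=0;m[225:]=0
c=max(cv2.findContours(m,0,1)[0],key=cv2.contourArea);r=cv2.minAreaRect(c);b=cv2.boxPoints(r)
print("box",b);P=np.array([onz("top",*q,93) for q in b]);print(P.round(1)); print(np.linalg.norm(np.diff(P,axis=0),axis=1))
my=cv2.inRange(ht,(22,150,100),(35,255,255));my[:,:340]=0;my[:,400:]=0
c=max(cv2.findContours(my,0,1)[0],key=cv2.contourArea);b=cv2.boxPoints(cv2.minAreaRect(c));print("clip",b);print(np.array([onz("top",*q,8) for q in b]).round(1))
for n,u,v,z in(("cup",0,0,0),):pass
print("tab",onz("top",215,214,84),"knob",onz("top",269,191,40),"bowl",onz("top",388,157,50),"cup",onz("top",113,221,50))
a=cv2.resize(t[120:230,145:285],None,fx=4,fy=4,interpolation=2);bb=cv2.resize(s[140:240,215:330],None,fx=4,fy=4,interpolation=2)
cc=cv2.resize(t[215:257,350:400],None,fx=6,fy=6,interpolation=2); 
dd=cv2.resize(s[270:310,100:145],None,fx=6,fy=6,interpolation=2)
o=np.zeros((440+160,800,3),np.uint8);o[:440,:400]=cv2.resize(a,(400,314))[:440].shape[0] and 0
A=cv2.resize(t[125:230,200:285],None,fx=4,fy=4,interpolation=2);o[:A.shape[0],:A.shape[1]]=A
B=cv2.resize(s[150:240,220:325],None,fx=4,fy=4,interpolation=2);o[:B.shape[0],360:360+B.shape[1]]=B[:,:440]
C=cv2.resize(t[220:250,355:395],None,fx=5,fy=5,interpolation=2);o[430:580,0:200]=C
D=cv2.resize(s[272:308,100:145],None,fx=5,fy=5,interpolation=2)[:170];o[400:400+D.shape[0],400:625]=D
cv2.imwrite("pics/c1.png",o)
E
```

```text
hsv lid [ 13 148  93] tab [ 19 141 119] knob [ 19 145 123] clip [ 29 154 144] desk [ 17  39 131]
box [[156.42418 145.61873]
 [254.65126 133.11711]
 [263.51172 202.73488]
 [165.28462 215.2365 ]]
[[674.1 257.4  93. ]
 [712.8 -20.7  93. ]
 [514.5 -47.2  93. ]
 [477.3 226.   93. ]]
[280.72069608 200.02433385 275.71380077]
clip [[363.60004 242.80003]
 [373.40002 223.20003]
 [382.60004 227.80003]
 [372.80005 247.40004]]
[[ 402.6 -350.1    8. ]
 [ 461.5 -380.8    8. ]
 [ 447.9 -408.2    8. ]
 [ 389.2 -377.4    8. ]]
tab [482.21863283  88.69658375  84.        ] knob [552.99431979 -64.34047288  40.        ] bowl [ 655.85278902 -414.47004981   50.        ] cup [460.68402895 387.40350747  50.        ]
```

View pics/c1.png

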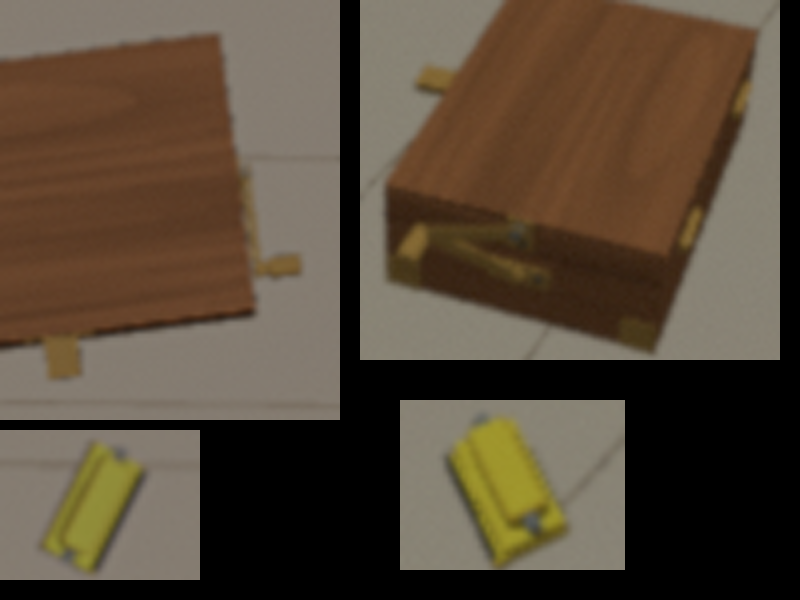

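Crop: the tab is a brass block at top ≈(215.5,215), scene ≈(239,169.5). The knob is at top ≈(270.5,191), scene ≈(232,211). The clip's step side (clip -x) faces upper-left in the top view.

```bash
cat >> h.py <<'E'
YAW=np.deg2rad(7.8);C0=np.array([594.4,104.6,0.])
RC=R.from_euler('z',YAW)
try:
    import json;_j=json.load(open("c.json"));C0=np.array(_j['c']);YAW=_j['yaw'];RC=R.from_euler('z',YAW)
except FileNotFoundError: pass
def c2w(p): return C0+RC.apply(p)
def w2c(p): return RC.inv().apply(np.asarray(p)-C0)
def tool(zdir,ydir): # chest-frame dirs -> world Rotation
    z=np.array(zdir,float);z/=np.linalg.norm(z);y=np.array(ydir,float);y-=z*(y@z);y/=np.linalg.norm(y)
    return RC*R.from_matrix(np.c_[np.cross(y,z),y,z])
def pose():
    o=manip.get_obs();return np.array(o['eef_pos']),R.from_rotvec(o['orientation']),o
def row(pg,Rt,ref=None):  # grasp point world target -> turn deg, shift mm
    p,Rn,_=ref or pose();tcp=pg+Rt.apply([0,0,18.7])
    return np.rad2deg((Rn.inv()*Rt).as_rotvec()).round(1).tolist(),Rn.inv().apply(tcp-p).round(1).tolist()
def grasp(): p,r,o=pose();return p-r.apply([0,0,18.7])
E
python3 - <<'E'
from h import *
for n,a,b in(("tab",(215.5,214.5),(239,169.5)),("knob",(270.5,191.2),(232.5,211.5)),("clip",(374,236),(121.5,289))):
    p,e=tri(a,b);print(n,p.round(1),round(e,1),w2c(p).round(1))
print("tab exp",c2w([-117,0,79]),proj("top",c2w([-119,0,84])),proj("scene",c2w([-119,0,82])))
print(row(c2w([-124,0,135]),tool([0,0,-1],[0,1,0])));print(row(c2w([-124,0,135]),tool([0,0,-1],[0,-1,0])))
E
```

```text
tab [481.8  88.5  77. ] 1.6 [-113.8   -0.7   77. ]
knob [550.5 -67.8  60.1] 0.3 [ -66.9 -164.9   60.1]
clip [ 425.1 -380.6    5.8] 5.3 [-233.6 -457.7    5.8]
tab exp [478.48250266  88.72127803  79.        ] [215.0489719  216.03820165] [237.22205458 167.69609187]
([-0.1, -0.0, -29.2], [-407.1, -395.8, 114.8])
([-0.0, 0.1, 150.8], [-407.1, -395.8, 114.8])
```

Call:
{"api": "apply_moves", "payload": {
  "moves": [
    [[0, 0, -29.2], [-407, -396, 115], 0.2],
    [[0, 0, -29.2], [-407, -396, 115], 0.2],
    [[0, 0, -29.2], [-407, -396, 115], 0.2],
    [[0, 0, -29.2], [-407, -396, 115], 0.2],
    [[0, 0, -29.2], [-407, -396, 115], 0.2],
    [[0, 0, -29.2], [-407, -396, 115], 0.2],
    [[0, 0, -29.2], [-407, -396, 115], 0.2],
    [[0, 0, -29.2], [-407, -396, 115], 0.2],
    [[0, 0, -29.2], [-407, -396, 115], 0.2],
    [[0, 0, -29.2], [-407, -396, 115], 0.2],
    [[0, 0, -29.2], [-407, -396, 115], 0.2],
    [[0, 0, -29.2], [-407, -396, 115], 0.2]
  ],
  "squeeze": 30
}}

```text
time_s: 1.3
eef_pos: [472.2, 84.1, 115.6]
orientation: [0.208, -3.134, 0.002]
contact_force: [-0.1, -0.1, 0.6]
width: 51.4
grasp_force: 0.0
```

Run:
```python
from h import *
print(grasp().round(1),w2c(grasp()).round(1),pose()[2]['width'],proj("top",pose()[0]),proj("scene",pose()[0]))
t=manip.capture("top")[:,:,::-1];s=manip.capture("scene")[:,:,::-1]
o=np.zeros((480,800,3),np.uint8);o[:,:390]=cv2.resize(t[160:240,183:248],None,fx=6,fy=6,interpolation=2);o[:,400:]=cv2.resize(s[120:200,205:272],(400,480),interpolation=2)
cv2.imwrite("pics/c2.png",o)
```

```text
[472.2  84.2 134.3] [-123.8   -3.7  134.3] 51.413069922486294 [215.32783379 217.24993429] [235.19179318 158.87670376]
```

View pics/c2.png

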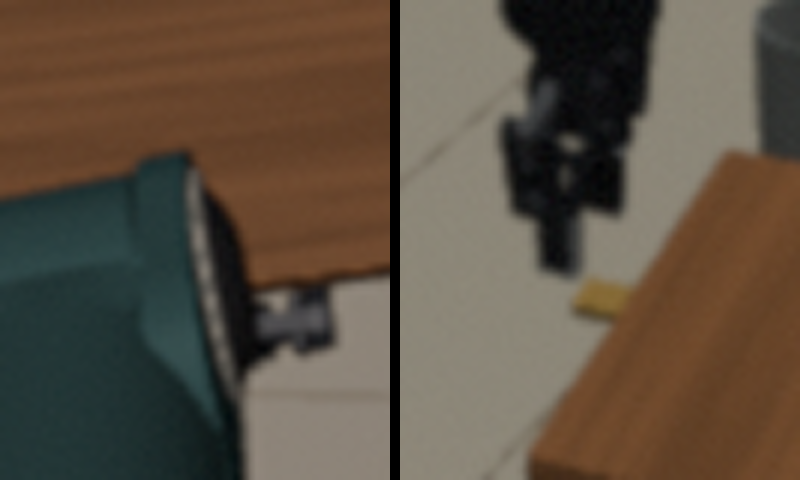

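Call:
{"api": "apply_moves", "payload": {
  "moves": [
    [[0, 0, 0], [-1.8, 3.7, 25], 0.2],
    [[0, 0, 0], [-1.8, 3.7, 45], 0.2],
    [[0, 0, 0], [-1.8, 3.7, 55], 0.2],
    [[0, 0, 0], [-1.8, 3.7, 55], 0.2],
    [[0, 0, 0], [-1.8, 3.7, 55], -1],
    [[0, 0, 0], [-1.8, 3.7, 55], -1],
    [[0, 0, 0], [-1.8, 3.7, 55], -1],
    [[0, 0, 0], [-1.8, 3.7, 55], -1],
    [[0, 0, 0], [-1.8, 3.7, 55], -1]
  ],
  "squeeze": 30
}}

```text
time_s: 2.3
eef_pos: [473.9, 87.9, 62.6]
orientation: [-0.21, 3.133, -0.006]
contact_force: [0.1, -12.3, 4.9]
width: 23.5
grasp_force: 30.3
```

```bash
echo '{"c":[596.4,104.9,0],"yaw":0.1361}'>c.json
python3 - <<'E'
from h import *
print(w2c(grasp()).round(1))
# arc rows: grasp at hinge coords rel; tool tilts back up to 25deg
g=w2c(grasp());H=np.array([100,g[1],65.]);v=g-H;th0=0
ref=pose()
for th in np.r_[np.arange(.05,.61,.05),np.arange(.65,1.13,.05)]:
    w=R.from_rotvec([0,th,0]).apply(v) # -x -> +z : rot about +y
    a=min(th,1)*np.deg2rad(28)
    print(round(th,2),row(c2w(H+w),tool([-np.sin(a),0,-np.cos(a)],[0,1,0]),ref))
E
```

```text
[-1.237e+02 -1.000e-01  8.130e+01]
0.05 ([-0.2, 1.5, -0.1], [-0.6, 0.0, -11.2])
0.1 ([-0.2, 2.9, -0.1], [-1.8, -0.0, -22.3])
0.15 ([-0.2, 4.3, -0.2], [-3.6, -0.1, -33.3])
0.2 ([-0.2, 5.7, -0.2], [-5.9, -0.1, -44.2])
0.25 ([-0.2, 7.1, -0.2], [-8.8, -0.1, -55.0])
0.3 ([-0.2, 8.5, -0.2], [-12.1, -0.2, -65.6])
0.35 ([-0.2, 9.9, -0.2], [-16.0, -0.2, -76.0])
0.4 ([-0.2, 11.3, -0.2], [-20.5, -0.2, -86.2])
0.45 ([-0.2, 12.7, -0.2], [-25.4, -0.3, -96.1])
0.5 ([-0.2, 14.1, -0.2], [-30.8, -0.3, -105.8])
0.55 ([-0.2, 15.5, -0.2], [-36.7, -0.3, -115.2])
0.6 ([-0.2, 16.9, -0.2], [-43.0, -0.3, -124.2])
0.65 ([-0.2, 18.3, -0.2], [-49.8, -0.4, -132.9])
0.7 ([-0.2, 19.7, -0.2], [-57.0, -0.4, -141.3])
0.75 ([-0.2, 21.1, -0.2], [-64.6, -0.4, -149.3])
0.8 ([-0.2, 22.5, -0.2], [-72.6, -0.4, -156.9])
0.85 ([-0.2, 23.9, -0.2], [-81.0, -0.4, -164.0])
0.9 ([-0.2, 25.3, -0.2], [-89.7, -0.4, -170.8])
0.95 ([-0.2, 26.7, -0.2], [-98.7, -0.4, -177.0])
1.0 ([-0.2, 28.1, -0.2], [-108.0, -0.4, -182.8])
1.05 ([-0.2, 28.1, -0.2], [-118.0, -0.4, -187.9])
1.1 ([-0.2, 28.1, -0.2], [-128.2, -0.4, -192.5])
```

Call:
{"api": "apply_moves", "payload": {
  "moves": [
    [[0, 0, 0], [0, -0.7, 0], -1],
    [[0, 0, 0], [0, -0.7, 0], -1],
    [[0, 0, 0], [0, -0.7, 0], -1]
  ]
}}

```text
time_s: 2.6
eef_pos: [473.9, 87.9, 62.6]
orientation: [-0.21, 3.133, -0.005]
contact_force: [-0.1, -10.1, 4.9]
width: 23.7
grasp_force: 30.3
```

Call:
{"api": "apply_moves", "payload": {
  "moves": [
    [[0, 1.5, 0], [-0.6, -3.2, -11.2], -1],
    [[0, 2.9, 0], [-1.8, -3.2, -22.3], -1],
    [[0, 4.3, 0], [-3.6, -3.2, -33.3], -1],
    [[0, 5.7, 0], [-5.9, -3.2, -44.2], -1],
    [[0, 7.1, 0], [-8.8, -3.2, -55], -1],
    [[0, 8.5, 0], [-12.1, -3.2, -65.6], -1],
    [[0, 9.9, 0], [-16, -3.2, -76], -1],
    [[0, 11.3, 0], [-20.5, -3.2, -86.2], -1],
    [[0, 12.7, 0], [-25.4, -3.2, -96.1], -1],
    [[0, 14.1, 0], [-30.8, -3.2, -105.8], -1],
    [[0, 15.5, 0], [-36.7, -3.2, -115.2], -1],
    [[0, 15.5, 0], [-36.7, -3.2, -115.2], -1]
  ]
}}

```text
time_s: 3.8
eef_pos: [509.8, 92.8, 177.7]
orientation: [0.195, -2.864, 0.028]
contact_force: [-3.4, -2.1, -1.1]
width: 23.2
grasp_force: 30.5
```

```bash
cat > arc.py <<'E'
from h import *
import sys
g=w2c(grasp());H=np.array([100,g[1],65.]);v=g-H
al=np.arctan2(16.3,223.7);th=np.arctan2(v[2],-v[0])-al
p,r,o=pose();F=RC.inv().apply(o['contact_force'])
z=RC.inv().apply(r.apply([0,0,1]));a0=np.arctan2(-z[0],-z[2])
er=np.array([v[0],0,v[2]]);rad=np.linalg.norm(er);er/=rad;et=np.array([er[2],0,-er[0]])
print("lid",th.round(4),"rad",rad.round(1),"(224.3) F rad,tan",(F@er).round(1),(F@et).round(1),"Fchest",F.round(1),"tilt",np.rad2deg(a0).round(1),"g",g.round(1))
st=float(sys.argv[1]);n=int(sys.argv[2]);da=float(sys.argv[3]);ref=pose()
for i in range(1,n+1):
    w=R.from_rotvec([0,st*i,0]).apply(v);a=a0+np.deg2rad(da*i)
    print(round(th+st*i,3),row(c2w(H+w),tool([-np.sin(a),0,-np.cos(a)],[0,1,0]),ref))
E
python3 arc.py .05 12 1.4
```

```text
lid 0.5491 rad 224.4 (224.3) F rad,tan 2.3 -3.0 Fchest [-3.7 -1.6 -1.1] tilt 15.5 g [-82.4  -0.3 195.7]
0.599 ([-0.0, 1.4, 0.0], [-3.7, 0.0, -10.4])
0.649 ([-0.0, 2.8, 0.0], [-7.8, -0.0, -20.7])
0.699 ([-0.0, 4.2, 0.0], [-12.5, -0.0, -30.7])
0.749 ([-0.0, 5.6, 0.0], [-17.7, -0.0, -40.4])
0.799 ([-0.0, 7.0, -0.0], [-23.3, -0.0, -49.9])
0.849 ([-0.0, 8.4, -0.0], [-29.5, -0.0, -59.0])
0.899 ([-0.0, 9.8, -0.0], [-36.0, -0.0, -67.9])
0.949 ([-0.0, 11.2, -0.0], [-43.0, -0.0, -76.3])
0.999 ([-0.0, 12.6, -0.0], [-50.4, -0.1, -84.4])
1.049 ([-0.0, 14.0, -0.0], [-58.2, -0.1, -92.2])
1.099 ([-0.0, 15.4, -0.0], [-66.4, -0.1, -99.5])
1.149 ([-0.0, 16.8, -0.0], [-74.9, -0.1, -106.3])
```

Call:
{"api": "apply_moves", "payload": {
  "moves": [
    [[0, 1.4, 0], [-3.7, 0, -10.4], -1],
    [[0, 2.8, 0], [-7.8, 0, -20.7], -1],
    [[0, 4.2, 0], [-12.5, 0, -30.7], -1],
    [[0, 5.6, 0], [-17.7, 0, -40.4], -1],
    [[0, 7, 0], [-23.3, 0, -49.9], -1],
    [[0, 8.4, 0], [-29.5, 0, -59], -1],
    [[0, 9.8, 0], [-36, 0, -67.9], -1],
    [[0, 11.2, 0], [-43, 0, -76.3], -1],
    [[0, 12.6, 0], [-50.4, 0, -84.4], -1],
    [[0, 14, 0], [-58.2, 0, -92.2], -1],
    [[0, 14, 0], [-58.2, 0, -92.2], -1],
    [[0, 14, 0], [-58.2, 0, -92.2], -1]
  ]
}}

```text
time_s: 5.0
eef_pos: [589.1, 103.8, 250.0]
orientation: [0.179, -2.621, 0.048]
contact_force: [-1.9, -3.1, 2.4]
width: 23.4
grasp_force: 32.0
```

```bash
python3 arc.py .01 8 0
python3 - <<'E'
from h import *
s=manip.capture("scene")[:,:,::-1]
cv2.imwrite("pics/s3.png",cv2.resize(s[80:240,200:340],None,fx=3.5,fy=3.5,interpolation=2))
E
```

```text
lid 1.044 rad 223.9 (224.3) F rad,tan 3.2 -1.1 Fchest [-2.3 -2.8  2.4] tilt 29.5 g [ 1.800e+00 -1.000e-01  2.663e+02]
1.054 ([-0.1, -0.0, 0.0], [-1.3, 0.0, -1.8])
1.064 ([-0.1, -0.0, 0.0], [-2.6, 0.0, -3.7])
1.074 ([-0.1, -0.0, 0.0], [-3.9, 0.0, -5.5])
1.084 ([-0.1, -0.0, 0.0], [-5.2, 0.0, -7.3])
1.094 ([-0.1, -0.0, 0.0], [-6.6, 0.0, -9.1])
1.104 ([-0.1, -0.0, 0.0], [-7.9, 0.0, -10.8])
1.114 ([-0.1, -0.0, 0.0], [-9.3, 0.0, -12.6])
1.124 ([-0.1, -0.0, 0.0], [-10.7, 0.0, -14.3])
```

View pics/s3.png

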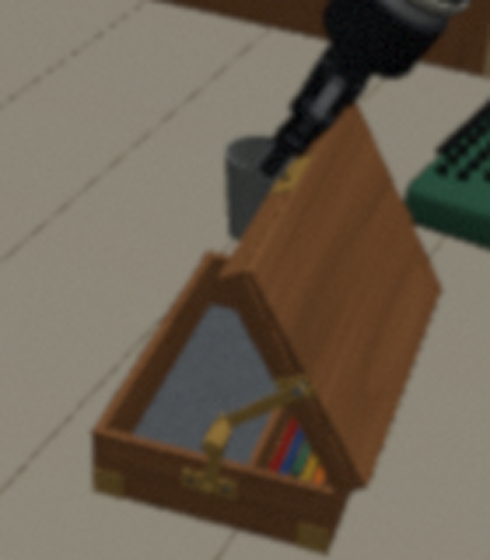

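Lid is up, with the tab still in the pads at crop (290,178). The stay knee is bent, knob at (217,437), and the foot plate is at (210,485).

Call:
{"api": "apply_moves", "payload": {
  "moves": [
    [[0, 0, 0], [-1.3, 0, -1.8], -1],
    [[0, 0, 0], [-2.6, 0, -3.7], -1],
    [[0, 0, 0], [-3.9, 0, -5.5], -1],
    [[0, 0, 0], [-5.2, 0, -7.3], -1],
    [[0, 0, 0], [-6.6, 0, -9.1], -1],
    [[0, 0, 0], [-7.9, 0, -10.8], -1],
    [[0, 0, 0], [-7.9, 0, -10.8], -1]
  ]
}}

```text
time_s: 5.75
eef_pos: [602.2, 105.6, 255.6]
orientation: [0.179, -2.622, 0.048]
contact_force: [-2.8, -3.9, 3.4]
width: 23.0
grasp_force: 32.5
```

```bash
python3 arc.py .01 4 0
```

```text
lid 1.1082 rad 223.6 (224.3) F rad,tan 4.4 -1.8 Fchest [-3.4 -3.5  3.4] tilt 29.5 g [ 15.   -0.  271.9]
1.118 ([-0.0, -0.0, 0.0], [-1.4, 0.0, -1.8])
1.128 ([-0.0, -0.0, 0.0], [-2.8, 0.0, -3.5])
1.138 ([-0.0, -0.0, 0.0], [-4.2, 0.0, -5.2])
1.148 ([-0.0, -0.0, 0.0], [-5.7, 0.0, -6.9])
```

Call:
{"api": "apply_moves", "payload": {
  "moves": [
    [[0, 0, 0], [-0.5, -0.8, -2.5], -1],
    [[0, 0, 0], [-1.2, -0.8, -3.4], -1],
    [[0, 0, 0], [-1.9, -0.8, -4.3], -1],
    [[0, 0, 0], [-1.9, -0.8, -4.3], -1],
    [[0, 0, 0], [-1.9, -0.8, -4.3], -1]
  ]
}}

```text
time_s: 6.25
eef_pos: [605.9, 106.1, 257.2]
orientation: [0.18, -2.622, 0.047]
contact_force: [1.4, -1.5, -7.6]
width: 23.1
grasp_force: 31.7
```

```bash
python3 arc.py .01 4 0
```

```text
lid 1.1263 rad 223.7 (224.3) F rad,tan -7.5 -1.7 Fchest [ 1.2 -1.7 -7.6] tilt 29.5 g [ 1.870e+01 -1.000e-01  2.735e+02]
1.136 ([-0.0, -0.0, 0.1], [-1.4, -0.0, -1.7])
1.146 ([-0.0, -0.0, 0.1], [-2.9, -0.0, -3.4])
1.156 ([-0.0, -0.0, 0.1], [-4.3, -0.0, -5.1])
1.166 ([-0.0, -0.0, 0.1], [-5.8, -0.0, -6.8])
```

Call:
{"api": "apply_moves", "payload": {
  "moves": [
    [[0, 0, 0], [-1.1, -0.5, -0.4], -1],
    [[0, 0, 0], [-1.9, -0.5, -1.3], -1],
    [[0, 0, 0], [-2.5, -0.5, -2.1], -1],
    [[0, 0, 0], [-2.5, -0.5, -2.1], -1],
    [[0, 0, 0], [-2.5, -0.5, -2.1], -1]
  ]
}}

```text
time_s: 6.75
eef_pos: [608.9, 106.5, 258.4]
orientation: [0.181, -2.622, 0.046]
contact_force: [0.2, 2.3, -8.5]
width: 23.1
grasp_force: 31.6
```

```bash
python3 arc.py .01 3 0
```

```text
lid 1.1411 rad 223.8 (224.3) F rad,tan -8.1 -2.5 Fchest [ 0.5  2.3 -8.5] tilt 29.5 g [ 2.180e+01 -1.000e-01  2.747e+02]
1.151 ([0.0, 0.0, 0.1], [-1.4, -0.0, -1.7])
1.161 ([0.0, 0.0, 0.1], [-2.9, -0.0, -3.4])
1.171 ([0.0, 0.0, 0.1], [-4.4, -0.0, -5.1])
```

Call:
{"api": "apply_moves", "payload": {
  "moves": [
    [[0, 0, 0], [-1.4, 0.5, -0.2], -1],
    [[0, 0, 0], [-2.0, 0.5, -0.8], -1],
    [[0, 0, 0], [-2.5, 0.5, -1.4], -1],
    [[0, 0, 0], [-2.5, 0.5, -1.4], -1],
    [[0, 0, 0], [-2.5, 0.5, -1.4], -1]
  ]
}}

```text
time_s: 7.25
eef_pos: [611.3, 106.8, 259.2]
orientation: [0.18, -2.621, 0.047]
contact_force: [-3.4, 1.3, -0.6]
width: 23.4
grasp_force: 32.0
```

```bash
python3 arc.py .01 3 0
```

```text
lid 1.1524 rad 223.7 (224.3) F rad,tan 0.5 -3.2 Fchest [-3.2  1.8 -0.6] tilt 29.5 g [ 2.420e+01 -1.000e-01  2.755e+02]
1.162 ([0.0, 0.0, 0.1], [-1.5, -0.0, -1.7])
1.172 ([0.0, 0.0, 0.1], [-2.9, -0.0, -3.4])
1.182 ([0.0, 0.0, 0.1], [-4.4, -0.0, -5.0])
```

Call:
{"api": "apply_moves", "payload": {
  "moves": [
    [[0, 0, 0], [-0.7, 0, -0.8], -1],
    [[0, 0, 0], [-1.5, 0, -1.7], -1],
    [[0, 0, 0], [-1.9, 0, -2.2], -1],
    [[0, 0, 0], [-1.9, 0, -2.2], -1]
  ]
}}

```text
time_s: 7.65
eef_pos: [612.3, 107.0, 259.7]
orientation: [0.18, -2.615, 0.047]
contact_force: [-10.5, 1.6, -1.7]
width: 23.4
grasp_force: 31.6
```

```bash
python3 arc.py .01 3 0;  python3 - <<'E'
from h import *
s=manip.capture("scene")[:,:,::-1]
cv2.imwrite("pics/s4.png",cv2.resize(s[150:240,215:320],None,fx=5,fy=5,interpolation=2))
E
```

```text
lid 1.158 rad 223.7 (224.3) F rad,tan 1.8 -10.1 Fchest [-10.2   3.   -1.7] tilt 29.8 g [ 2.540e+01 -1.000e-01  2.759e+02]
1.168 ([-0.0, -0.0, 0.1], [-1.5, -0.0, -1.7])
1.178 ([-0.0, -0.0, 0.1], [-2.9, -0.0, -3.4])
1.188 ([-0.0, -0.0, 0.1], [-4.4, -0.0, -5.0])
```

View pics/s4.png

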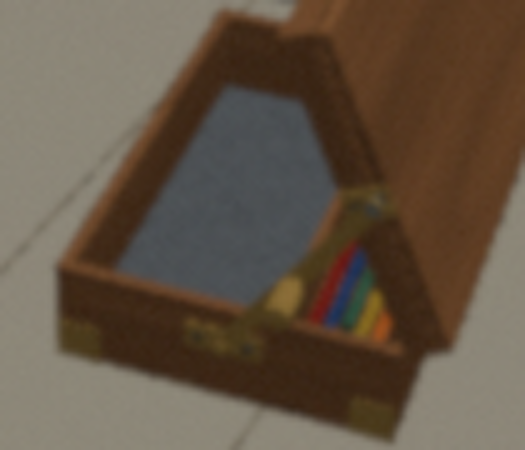

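Jump to 10 N: the stay is taut, and the picture shows it straight with the knob at crop (285,297). Letting down.

Call:
{"api": "apply_moves", "payload": {
  "moves": [
    [[0, 0, 0], [0.7, 0, 0.8], -1],
    [[0, 0, 0], [1.4, 0, 1.6], -1],
    [[0, 0, 0], [2.1, 0, 2.5], -1],
    [[0, 0, 0], [2.9, 0, 3.3], -1],
    [[0, 0, 0], [3.6, 0, 4.1], -1],
    [[0, 0, 0], [3.6, 0, 4.1], -1],
    [[0, 0, 0], [3.6, 0, 4.1], -1]
  ]
}}

```text
time_s: 8.4
eef_pos: [609.3, 106.5, 258.5]
orientation: [0.18, -2.622, 0.047]
contact_force: [-2.8, 3.7, 4.2]
width: 23.0
grasp_force: 32.5
```

```bash
python3 arc.py -.005 3 0
```

```text
lid 1.1429 rad 223.7 (224.3) F rad,tan 4.7 -0.7 Fchest [-2.3  4.1  4.2] tilt 29.5 g [ 2.220e+01 -1.000e-01  2.747e+02]
1.138 ([0.0, 0.0, 0.1], [0.7, 0.0, 0.9])
1.133 ([0.0, 0.0, 0.1], [1.4, 0.0, 1.7])
1.128 ([0.0, 0.0, 0.1], [2.1, 0.0, 2.6])
```

Call:
{"api": "apply_moves", "payload": {
  "moves": [
    [[0, 0, 0], [0.7, 0, 0.9], -1],
    [[0, 0, 0], [1.4, 0, 1.7], -1],
    [[0, 0, 0], [1.4, 0, 1.7], -1]
  ]
}}

```text
time_s: 8.7
eef_pos: [607.8, 106.4, 257.9]
orientation: [0.18, -2.624, 0.046]
contact_force: [-1.9, 3.3, 4.8]
width: 23.1
grasp_force: 32.8
```

```bash
python3 arc.py -.005 3 0
```

```text
lid 1.1357 rad 223.7 (224.3) F rad,tan 5.0 0.4 Fchest [-1.4  3.6  4.8] tilt 29.4 g [ 2.070e+01 -1.000e-01  2.742e+02]
1.131 ([0.0, 0.0, 0.1], [0.7, -0.0, 0.9])
1.126 ([0.0, 0.0, 0.1], [1.4, -0.0, 1.7])
1.121 ([0.0, 0.0, 0.1], [2.1, 0.0, 2.6])
```

Call:
{"api": "apply_moves", "payload": {
  "moves": [
    [[0, 0, 0], [0.6, 0, 0.8], -1],
    [[0, 0, 0], [1.0, 0, 1.2], -1],
    [[0, 0, 0], [1.0, 0, 1.2], -1]
  ]
}}

```text
time_s: 9.0
eef_pos: [607.1, 106.2, 257.5]
orientation: [0.18, -2.626, 0.046]
contact_force: [0.7, 3.8, 6.1]
width: 23.2
grasp_force: 33.0
```

```bash
python3 arc.py -.005 3 0
```

```text
lid 1.1317 rad 223.7 (224.3) F rad,tan 5.3 3.3 Fchest [1.2 3.7 6.1] tilt 29.2 g [ 1.990e+01 -2.000e-01  2.738e+02]
1.127 ([0.0, 0.0, 0.1], [0.7, -0.0, 0.9])
1.122 ([0.0, 0.0, 0.1], [1.4, -0.0, 1.7])
1.117 ([0.0, 0.0, 0.1], [2.1, 0.0, 2.6])
```

Call:
{"api": "apply_moves", "payload": {
  "moves": [
    [[0, 0, 0], [-0.2, 1, -1], -1],
    [[0, 0, 0], [-0.2, 1, -1], -1],
    [[0, 0, 0], [-0.2, 1, -1], 0.3],
    [[0, 0, 0], [-0.2, 1, -1], 0.3],
    [[0, 0, 0], [-0.2, 1, -1], 0.3],
    [[0, 0, 0], [-0.2, 1, -10], 0.3],
    [[0, 0, 0], [-0.2, 1, -30], 0.3],
    [[0, 0, 0], [-0.2, 1, -60], 0.3],
    [[0, 0, 0], [-0.2, 1, -90], 0.3],
    [[0, 0, 0], [-0.2, 1, -90], 0.3]
  ]
}}

```text
time_s: 10.0
eef_pos: [641.9, 111.3, 325.8]
orientation: [0.181, -2.647, 0.043]
contact_force: [-1.1, -0.2, -0.9]
width: 55.5
grasp_force: 0.0
```

Run:
```python
from h import *
print(pose()[2]['contact_force'])
cl=np.array([425.1,-379.5,0.]);ang=np.deg2rad(-27.5)
lx=np.array([np.cos(ang),np.sin(ang),0]);n=np.array([-lx[1],lx[0],0])
for sg in(1,-1):
    z=np.array([0,0,-1.]);y=sg*n;Rt=R.from_matrix(np.c_[np.cross(y,z),y,z])
    print(sg,row(np.array([425,-379.5,130]),Rt),np.rad2deg((pose()[1].inv()*Rt).magnitude()))
t=manip.capture("top")[:,:,::-1];s=manip.capture("scene")[:,:,::-1]
o=np.zeros((600,800,3),np.uint8);A=cv2.resize(t[130:230,150:285],None,fx=2.9,fy=2.9,interpolation=2);o[:A.shape[0],:A.shape[1]]=A
A=cv2.resize(s[100:240,220:325],None,fx=3.8,fy=4,interpolation=2);o[:560,400:400+A.shape[1]]=A[:560]
A=cv2.resize(t[215:255,350:400],None,fx=6,fy=6,interpolation=2);o[320:560,:300]=A
cv2.imwrite("pics/c5.png",o)
```

```text
[-1.07671955 -0.230119   -0.85356477]
1 ([-8.6, -27.1, 34.6], [148.1, -457.1, 321.1]) 44.79619447427827
-1 ([35.2, -11.1, -141.0], [148.1, -457.1, 321.1]) 145.76543255273447
```

View pics/c5.png

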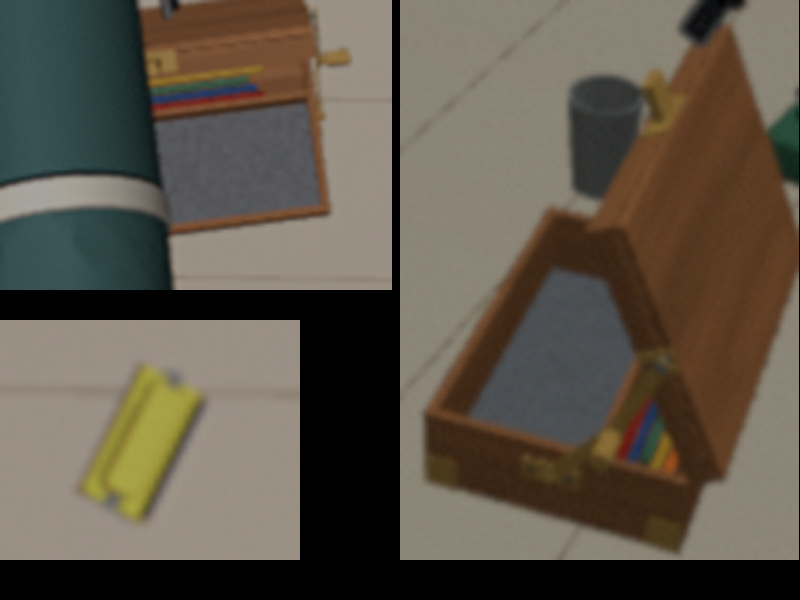

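Lid stands locked: knob at right crop (608,442), behind the stay's straight line; tab at (655,95). The clip's top strip centre is at left crop (155,450), i.e. top pixel (375.8,236.7).

Run:
```python
from h import *
q=onz("top",375.8,236.7,24);print(q)
ang=np.deg2rad(-27.4);lx=np.array([np.cos(ang),np.sin(ang),0]);n=np.array([-lx[1],lx[0],0]);z=np.array([0,0,-1.])
Rt=R.from_matrix(np.c_[np.cross(n,z),n,z])
for p in([600,0,350],[500,-200,330],[q[0],q[1],100]):print(row(np.array(p,float),Rt))
```

```text
[ 421.41789284 -381.81937041   24.        ]
([-8.7, -27.5, 34.5], [52.3, -104.7, 18.7])
([-8.7, -27.5, 34.5], [153.9, -289.3, 96.1])
([-8.7, -27.5, 34.5], [134.9, -458.9, 347.1])
```

Call:
{"api": "apply_moves", "payload": {
  "moves": [
    [[-4, -12, 15], [52, -105, 18], 0.3],
    [[-8.7, -27.5, 34.5], [52, -105, 18], 0.3],
    [[-8.7, -27.5, 34.5], [52, -105, 18], 0.3],
    [[-8.7, -27.5, 34.5], [154, -289, 96], 0.3],
    [[-8.7, -27.5, 34.5], [154, -289, 96], 0.3],
    [[-8.7, -27.5, 34.5], [154, -289, 96], 0.3],
    [[-8.7, -27.5, 34.5], [154, -289, 96], 0.3],
    [[-8.7, -27.5, 34.5], [135, -459, 347], 0.3],
    [[-8.7, -27.5, 34.5], [135, -459, 347], 0.3],
    [[-8.7, -27.5, 34.5], [135, -459, 347], 0.3],
    [[-8.7, -27.5, 34.5], [135, -459, 347], 0.3],
    [[-8.7, -27.5, 34.5], [135, -459, 347], 0.3]
  ]
}}

```text
time_s: 11.3
eef_pos: [439.8, -336.6, 131.0]
orientation: [-0.744, -3.051, -0.002]
contact_force: [1.0, -0.7, 1.0]
width: 55.7
grasp_force: 0.0
```

Run:
```python
from h import *
q=np.array([421.4,-381.8,0.])
ang=np.deg2rad(-27.4);lx=np.array([np.cos(ang),np.sin(ang),0]);n=np.array([-lx[1],lx[0],0]);z=np.array([0,0,-1.])
Rt=R.from_matrix(np.c_[np.cross(n,z),n,z])
for h in(70,32.5):print(row(q+[0,0,h],Rt))
```

```text
([0.1, -0.1, -0.0], [-4.6, -48.7, 79.7])
([0.1, -0.1, -0.0], [-4.7, -48.7, 117.2])
```

Call:
{"api": "apply_moves", "payload": {
  "moves": [
    [[0, 0, 0], [-4.6, -48.7, 79.7], 0.3],
    [[0, 0, 0], [-4.6, -48.7, 79.7], 0.3],
    [[0, 0, 0], [-4.6, -48.7, 79.7], 0.3],
    [[0, 0, 0], [-4.6, -48.7, 79.7], 0.3]
  ]
}}

```text
time_s: 11.7
eef_pos: [421.9, -380.9, 52.2]
orientation: [-0.746, -3.049, -0.003]
contact_force: [-0.2, -0.5, 0.2]
width: 55.9
grasp_force: 0.0
```

Run:
```python
from h import *
q=np.array([421.4,-381.8,0.])
ang=np.deg2rad(-27.4);lx=np.array([np.cos(ang),np.sin(ang),0]);n=np.array([-lx[1],lx[0],0]);z=np.array([0,0,-1.])
Rt=R.from_matrix(np.c_[np.cross(n,z),n,z])
for h in(70,32.5):print(row(q+[0,0,h],Rt))
```

```text
([0.1, -0.2, -0.1], [0.1, -1.0, 0.9])
([0.1, -0.2, -0.1], [-0.1, -1.1, 38.4])
```

Call:
{"api": "apply_moves", "payload": {
  "moves": [
    [[0, 0, 0], [0, -1, 20], 0.1],
    [[0, 0, 0], [0, -1, 38], 0.1],
    [[0, 0, 0], [0, -1, 38], 0.1],
    [[0, 0, 0], [0, -1, 38], -1],
    [[0, 0, 0], [0, -1, 38], -1],
    [[0, 0, 0], [0, -1, 38], -1],
    [[0, 0, 0], [0, -1, 38], -1],
    [[0, 0, 0], [0, -1, 38], -1],
    [[0, 0, 0], [0, -1, 38], -1]
  ],
  "squeeze": 25
}}

```text
time_s: 12.6
eef_pos: [424.5, -382.5, 17.3]
orientation: [0.743, 3.049, 0.001]
contact_force: [1.1, 2.0, 7.9]
width: 19.0
grasp_force: 26.1
```

Run:
```python
from h import *
Rt=tool([0,0,-1],[0,1,0]);g=grasp()
print(row(g+[0,0,120],pose()[1]))
for c in([-52,-20,150],[-52,-20,47]):print(row(c2w(c),Rt))
```

```text
([0.0, 0.0, 0.0], [-0.4, 0.2, -120.0])
([0.0, 0.2, -35.2], [102.0, 465.7, -113.7])
([0.0, 0.2, -35.2], [102.4, 465.6, -10.7])
```

Call:
{"api": "apply_moves", "payload": {
  "moves": [
    [[0, 0, 0], [0, 0, -40], -1],
    [[0, 0, 0], [0, 0, -80], -1],
    [[0, 0, 0], [0, 0, -120], -1],
    [[0, 0, -8], [12, 45, -120], -1],
    [[0, 0, -16], [22, 90, -120], -1],
    [[0, 0, -24], [32, 135, -120], -1],
    [[0, 0, -32], [42, 180, -120], -1],
    [[0, 0, -35.2], [52, 225, -120], -1],
    [[0, 0, -35.2], [62, 270, -120], -1],
    [[0, 0, -35.2], [72, 315, -120], -1],
    [[0, 0, -35.2], [82, 360, -118], -1],
    [[0, 0, -35.2], [92, 405, -116], -1]
  ]
}}

```text
time_s: 13.8
eef_pos: [528.2, 21.1, 132.7]
orientation: [-0.213, 3.132, 0.0]
contact_force: [0.8, 0.2, -0.7]
width: 19.0
grasp_force: 25.2
```

Run:
```python
from h import *
Rt=tool([0,0,-1],[0,1,0]);print(pose()[2]['width'],w2c(grasp()))
for c in([-52,-20,140],[-52,-20,47]):print(row(c2w(c),Rt))
```

```text
19.00915420173907 [-78.95495253 -73.75081755 151.35178792]
([-0.0, 0.2, -0.0], [-26.8, 53.8, 11.4])
([-0.0, 0.2, -0.0], [-26.6, 53.8, 104.4])
```

Call:
{"api": "apply_moves", "payload": {
  "moves": [
    [[0, 0, 0], [-20, 40, 5], -1],
    [[0, 0, 0], [-26, 53, 11], -1],
    [[0, 0, 0], [-26, 53, 11], -1],
    [[0, 0, 0], [-26, 53, 40], -1],
    [[0, 0, 0], [-26, 53, 70], -1],
    [[0, 0, 0], [-26, 53, 90], -1],
    [[0, 0, 0], [-26, 53, 98], -1],
    [[0, 0, 0], [-26, 53, 100], -1],
    [[0, 0, 0], [-26, 53, 100], -1]
  ]
}}

```text
time_s: 14.7
eef_pos: [546.6, 74.4, 32.4]
orientation: [-0.211, 3.133, -0.0]
contact_force: [0.7, -0.7, 0.0]
width: 19.4
grasp_force: 25.2
```

Run:
```python
from h import *
print(pose()[2]['width'],w2c(grasp()),pose()[2]['contact_force'])
```

```text
19.37123119776764 [-53.51907504 -23.43350337  51.05537743] [ 0.66559589 -0.66442401  0.04757589]
```

Call:
{"api": "apply_moves", "payload": {
  "moves": [
    [[0, 0, 0], [0, 0, 4], -1],
    [[0, 0, 0], [0, 0, 6.5], -1],
    [[0, 0, 0], [0, 0, 6.5], -1],
    [[0, 0, 0], [0, 0, 6.5], 0.1],
    [[0, 0, 0], [0, 0, 6.5], 0.1],
    [[0, 0, 0], [0, 0, 6.5], 0.1],
    [[0, 0, 0], [0, 0, -5], 0.1],
    [[0, 0, 0], [0, 0, -40], 0.1],
    [[0, 0, 0], [0, 0, -85], 0.1],
    [[0, 0, 0], [0, 0, -130], 0.1],
    [[0, 0, 0], [0, 0, -130], 0.1]
  ]
}}

```text
time_s: 15.8
eef_pos: [550.5, 76.1, 168.9]
orientation: [-0.212, 3.121, 0.003]
contact_force: [0.5, -0.0, -0.1]
width: 47.1
grasp_force: 0.0
```

Run:
```python
from h import *
print(pose()[2]['contact_force'],w2c(grasp()))
t=manip.capture("top")[:,:,::-1];s=manip.capture("scene")[:,:,::-1]
cv2.imwrite("pics/t6r.png",t);cv2.imwrite("pics/s6r.png",s)
o=np.zeros((600,800,3),np.uint8);A=cv2.resize(t[120:230,200:285],None,fx=4,fy=4,interpolation=2);o[:A.shape[0],:A.shape[1]]=A
A=cv2.resize(s[140:240,220:325],None,fx=4,fy=4,interpolation=2);o[:400,370:370+A.shape[1]]=A
cv2.imwrite("pics/c6.png",o[:450])
```

```text
[ 0.49976121 -0.0152979  -0.08777815] [-49.66727918 -22.36324697 187.58695179]
```

View pics/c6.png

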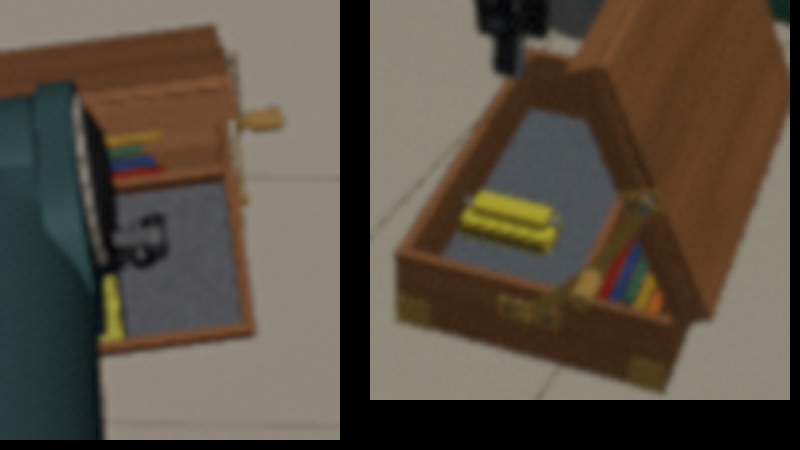

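Clip lies in the front compartment (right crop (510,220)) and the lid still stands. Knob: top (266,149.8), scene (274.5,210.8).

Run:
```python
from h import *
p,e=tri((266,149.8),(274.5,210.8));k=w2c(p);print("knob tri",k.round(1),round(e,1),"rad",np.hypot(k[0],k[2]-43),np.rad2deg(np.arctan2(k[2]-43,k[0])))
def ony(n,u,v,y):
    o,d=ray(n,u,v);oc=w2c(o);dc=RC.inv().apply(d);return oc+dc*(y-oc[1])/dc[1]
for nm,u,v,y in(("knob",274.5,210.8,-168),("att",288.3,190.8,-145),("att shut",260,208.75,-145),("knob shut",232.5,211.5,-168)):print(nm,ony("scene",u,v,y).round(1))
for nm,u,v in (("foot",254,213.5),("foot shut",264.5,219.5)):print(nm,ony("scene",u,v,-145).round(1))
# brass knob mask in top
t=cv2.imread("pics/t6r.png");h=cv2.cvtColor(t,cv2.COLOR_BGR2HSV);m=cv2.inRange(h,(15,90,90),(27,255,255));sub=m[140:160,258:280];ys,xs=np.nonzero(sub);print("mask top",xs.mean()+258,ys.mean()+140,xs.min()+258,xs.max()+258,ys.min()+140,ys.max()+140)
# predicted locked knob for taut th
for ax,az in((-100,12),(-98,10),(-96,14)):
    a=R.from_rotvec([0,1.135,0]).apply([ax,0,az])+[100,0,65];d=a-[0,0,43];L=np.hypot(d[0],d[2]);u=d/L;n=np.array([u[2],0,-u[0]]);print(ax,az,a.round(1),L.round(1),([0,0,43]+u*71.4+n*9).round(1))
```

```text
knob tri [  46.5 -164.8  100.8] 4.0 rad 74.23769669013566 51.175772852349326
knob [  49.4 -168.   104.9]
att [  74.7 -145.   161.2]
att shut [   3.  -145.    77.3]
knob shut [ -67.4 -168.    63.3]
foot [ -13.5 -145.    54.3]
foot shut [  17.3 -145.    42.4]
mask top 264.0 149.16363636363636 258 270 141 152
-100 12 [ 68.7   0.  160.7] 136.3 [ 43.7   0.  100.1]
-98 10 [ 67.7   0.  158.1] 133.5 [ 44.   0. 100.]
-96 14 [ 72.2   0.  157.9] 135.7 [45.6  0.  98.7]
```

Run:
```python
from h import *
print(pose()[2]['joint_positions'].round(2))
a=np.deg2rad(35);zd=np.array([0,np.sin(a),-np.cos(a)]);K=np.array([45.8,-168,98.6])
for sx in(1,-1):
    Rt=tool(zd,[sx,0,0]);print(sx,np.rad2deg((pose()[1].inv()*Rt).magnitude()))
    for g in(np.array([-60,-60,200.]),np.array([-60,-230,220.]),K-zd*86,K-zd*6):print(row(c2w(g),Rt))
```

```text
[-0.27  0.38  0.09  1.91 -0.05  0.84  1.55]
1 95.2460544844577
([-27.2, 27.6, 87.0], [6.9, -27.0, -21.1])
([-27.2, 27.6, 87.0], [6.8, -196.9, -41.2])
([-27.2, 27.6, 87.0], [-98.8, -184.3, 10.2])
([-27.2, 27.6, 87.0], [-98.5, -138.5, 75.7])
-1 95.10964670223883
([-27.6, -27.2, -86.9], [6.9, -27.0, -21.1])
([-27.6, -27.2, -86.9], [6.8, -196.9, -41.2])
([-27.6, -27.2, -86.9], [-98.8, -184.3, 10.2])
([-27.6, -27.2, -86.9], [-98.5, -138.5, 75.7])
```

Call:
{"api": "apply_moves", "payload": {
  "moves": [
    [[-2, 2, 7], [10, -30, -30], 0],
    [[-27.2, 27.6, 87], [10, -75, -40], 0],
    [[-27.2, 27.6, 87], [7, -120, -41], 0],
    [[-27.2, 27.6, 87], [7, -160, -41], 0],
    [[-27.2, 27.6, 87], [7, -197, -41], 0],
    [[-27.2, 27.6, 87], [7, -197, -41], 0],
    [[-27.2, 27.6, 87], [7, -197, -41], 0],
    [[-27.2, 27.6, 87], [7, -197, -41], 0],
    [[-27.2, 27.6, 87], [7, -197, -41], 0],
    [[-27.2, 27.6, 87], [7, -197, -41], 0],
    [[-27.2, 27.6, 87], [7, -197, -41], 0],
    [[-27.2, 27.6, 87], [7, -197, -41], 0]
  ]
}}

```text
time_s: 17.1
eef_pos: [564.1, -122.1, 200.3]
orientation: [-1.732, -1.971, -0.538]
contact_force: [-0.2, -0.9, 0.9]
width: 42.5
grasp_force: 0.0
```

Run:
```python
from h import *
print(pose()[2]['joint_positions'].round(2),w2c(grasp()))
a=np.deg2rad(35);zd=np.array([0,np.sin(a),-np.cos(a)]);K=np.array([45.8,-168,98.6])
Rt=tool(zd,[1,0,0])
for g in(K-zd*86,K-zd*36,K-zd*6):print(row(c2w(g),Rt))
```

```text
[ 0.16  0.59  0.36  1.66 -0.69  1.4   0.93] [ -62.66003581 -231.22636604  215.6458614 ]
([-0.3, -0.1, -0.5], [-14.5, 108.9, 45.6])
([-0.3, -0.1, -0.5], [-14.5, 109.1, 95.6])
([-0.3, -0.1, -0.5], [-14.6, 109.3, 125.6])
```

Call:
{"api": "apply_moves", "payload": {
  "moves": [
    [[-0.3, 0, -0.5], [-14.5, 45, 30], 0],
    [[-0.3, 0, -0.5], [-14.5, 85, 44], 0],
    [[-0.3, 0, -0.5], [-14.5, 109, 60], 0],
    [[-0.3, 0, -0.5], [-14.5, 109, 80], 0],
    [[-0.3, 0, -0.5], [-14.5, 109, 95], 0],
    [[-0.3, 0, -0.5], [-14.5, 109, 95], 0],
    [[-0.3, 0, -0.5], [-14.5, 109, 95], 0]
  ],
  "squeeze": 20
}}

```text
time_s: 17.8
eef_pos: [667.4, -64.1, 116.1]
orientation: [-1.723, -1.988, -0.549]
contact_force: [0.6, -0.5, 0.7]
width: 42.6
grasp_force: 0.0
```

Run:
```python
from h import *
print(w2c(grasp()),pose()[2]['contact_force'])
a=np.deg2rad(35);zd=np.array([0,np.sin(a),-np.cos(a)]);K=np.array([45.8,-168,98.6])
print(row(c2w(K-zd*6),tool(zd,[1,0,0])))
t=manip.capture("top")[:,:,::-1];s=manip.capture("scene")[:,:,::-1]
o=np.zeros((500,800,3),np.uint8);A=cv2.resize(t[110:190,220:295],None,fx=5,fy=5,interpolation=2);o[:A.shape[0],:A.shape[1]]=A
A=cv2.resize(s[150:240,235:320],None,fx=4.7,fy=5,interpolation=2);o[:A.shape[0],390:390+A.shape[1]]=A[:,:410]
cv2.imwrite("pics/c7.png",o)
```

```text
[  47.39419814 -187.83633693  131.4656789 ] [ 0.61617894 -0.51011245  0.67772735]
([0.1, 0.0, 0.4], [-2.6, -1.7, 32.3])
```

View pics/c7.png

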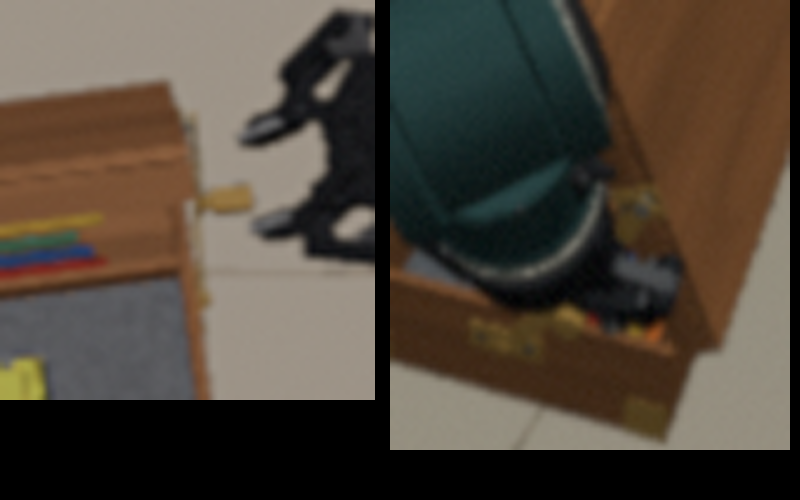

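Top crop: fingertips at (250,130) and (262,222) straddle the knob at (230,200) once advanced; I'll shade about 1.5 mm forward. Scene: hand clears the lid.

Call:
{"api": "apply_moves", "payload": {
  "moves": [
    [[0, 0, 0.4], [-2.6, -3, 15], 0],
    [[0, 0, 0.4], [-2.6, -3, 32], 0],
    [[0, 0, 0.4], [-2.6, -3, 32], 0],
    [[0, 0, 0.4], [-2.6, -3, 32], -0.3],
    [[0, 0, 0.4], [-2.6, -3, 32], -0.3]
  ],
  "squeeze": 20
}}

```text
time_s: 18.4
eef_pos: [663.0, -48.4, 88.5]
orientation: [-1.73, -1.981, -0.547]
contact_force: [0.4, -0.2, -0.1]
width: 29.6
grasp_force: 0.0
```

Run:
```python
from h import *
p,r,o=pose();print(w2c(grasp()),w2c(p),o['contact_force'],o['width'],o['grasp_force'])
```

```text
[  45.15059438 -171.60549652  103.86458137] [  45.20006897 -160.88755869   88.54096035] [ 0.43307651 -0.2367396  -0.1297349 ] 29.649576747932418 0.0
```

Call:
{"api": "apply_moves", "payload": {
  "moves": [
    [[0, 0, 0], [0, 0, 0], -0.45],
    [[0, 0, 0], [0, 0, 0], -0.6],
    [[0, 0, 0], [0, 0, 0], -1],
    [[0, 0, 0], [0, 0, 0], -1],
    [[0, 0, 0], [0, 0, 0], -1]
  ],
  "squeeze": 20
}}

```text
time_s: 18.9
eef_pos: [663.1, -48.5, 88.7]
orientation: [-1.73, -1.981, -0.548]
contact_force: [-0.2, -2.0, 1.4]
width: 15.0
grasp_force: 20.7
```

```bash
cat > k.py <<'E'
from h import *
import sys
p,r,o=pose();F=RC.inv().apply(o['contact_force']);zt=RC.inv().apply(r.apply([0,0,1]))
k=w2c(grasp())+zt*6;d=np.array([k[0],0,k[2]-43]);rad=np.hypot(d[0],d[2]);ph=np.arctan2(d[2],d[0]);er=d/rad;et=np.array([-er[2],0,er[0]])
print("knob",k.round(1),"rad",rad.round(1),"ang",np.rad2deg(ph).round(1),"F",F.round(1),"Frad",(F@er).round(1),"Ftan",(F@et).round(1),"w",o['width'].round(1))
# tool frame dirs
T=lambda v:(r.inv()*RC).apply(v)
print("radial(out) tool",T(er).round(2))
st,n=float(sys.argv[1]),int(sys.argv[2])
for i in range(1,n+1):
    q=ph+np.deg2rad(st*i);print(round(np.rad2deg(q),1),T(np.array([np.cos(q)-np.cos(ph),0,np.sin(q)-np.sin(ph)])*72).round(1).tolist())
E
python3 k.py 3 8
```

```text
Traceback (most recent call last):
  File "k.py", line 5, in <module>
    print("knob",k.round(1),"rad",rad.round(1),"ang",np.rad2deg(ph).round(1),"F",F.round(1),"Frad",(F@er).round(1),"Ftan",(F@et).round(1),"w",o['width'].round(1))
                                                                                                                                              ^^^^^^^^^^^^^^^^
AttributeError: 'float' object has no attribute 'round'
```

```bash
sed -i "s/o\['width'\].round(1)/o['width']/" k.py; python3 k.py 3 8
```

```text
knob [  45.2 -168.3   99.1] rad 72.1 ang 51.1 F [-0.5 -2.   1.4] Frad 0.8 Ftan 1.2 w 15.045498216984987
radial(out) tool [ 0.45  0.63 -0.64]
54.1 [1.3, -3.0, -1.9]
57.1 [2.5, -6.1, -3.6]
60.1 [3.7, -9.3, -5.3]
63.1 [4.7, -12.6, -6.7]
66.1 [5.6, -16.0, -8.1]
69.1 [6.4, -19.5, -9.3]
72.1 [7.1, -23.1, -10.3]
75.1 [7.8, -26.7, -11.2]
```

Call:
{"api": "apply_moves", "payload": {
  "moves": [
    [[0, 0, 0], [0, 0, 0], -1],
    [[0, 0, 0], [0, 0, 0], -1]
  ],
  "squeeze": 60
}}

```text
time_s: 19.1
eef_pos: [663.2, -48.6, 88.7]
orientation: [-1.73, -1.981, -0.548]
contact_force: [2.2, -1.9, 2.4]
width: 13.9
grasp_force: 58.5
```

Call:
{"api": "apply_moves", "payload": {
  "moves": [
    [[0, 0, 0], [0.6, -1.5, -0.9], -1],
    [[0, 0, 0], [1.3, -3, -1.9], -1],
    [[0, 0, 0], [1.9, -4.5, -2.7], -1],
    [[0, 0, 0], [2.5, -6.1, -3.6], -1],
    [[0, 0, 0], [2.5, -6.1, -3.6], -1]
  ]
}}

```text
time_s: 19.6
eef_pos: [656.9, -49.4, 93.3]
orientation: [-1.73, -1.981, -0.548]
contact_force: [2.5, -3.8, 4.0]
width: 13.7
grasp_force: 58.7
```

```bash
python3 k.py 3 6
```

```text
knob [  39.  -168.3  103.7] rad 72.1 ang 57.3 F [ 2.  -4.1  4. ] Frad 4.4 Ftan 0.5 w 13.684136018155735
radial(out) tool [ 0.48  0.54 -0.69]
60.3 [1.1, -3.2, -1.6]
63.3 [2.1, -6.5, -3.1]
66.3 [3.1, -9.9, -4.4]
69.3 [3.9, -13.4, -5.6]
72.3 [4.6, -17.0, -6.6]
75.3 [5.2, -20.6, -7.5]
```

Call:
{"api": "apply_moves", "payload": {
  "moves": [
    [[0, 0, 0], [0.2, -1.3, -1.5], -1],
    [[0, 0, 0], [0.7, -2.9, -2.3], -1],
    [[0, 0, 0], [1.2, -4.5, -3.1], -1],
    [[0, 0, 0], [1.7, -6.2, -3.8], -1],
    [[0, 0, 0], [2.2, -7.9, -4.5], -1],
    [[0, 0, 0], [2.7, -9.6, -5.2], -1],
    [[0, 0, 0], [2.7, -9.6, -5.2], -1]
  ]
}}

```text
time_s: 20.3
eef_pos: [646.9, -50.8, 98.7]
orientation: [-1.729, -1.98, -0.547]
contact_force: [2.2, -1.5, 3.2]
width: 13.6
grasp_force: 58.6
```

```bash
python3 k.py 4 6
```

```text
knob [  28.9 -168.4  109.1] rad 72.1 ang 66.4 F [ 2.  -1.8  3.2] Frad 3.7 Ftan -0.6 w 13.577442388300375
radial(out) tool [ 0.53  0.4  -0.75]
70.4 [1.1, -4.7, -1.5]
74.4 [1.9, -9.5, -2.8]
78.4 [2.6, -14.3, -3.8]
82.4 [3.1, -19.3, -4.5]
86.4 [3.4, -24.3, -4.9]
90.4 [3.4, -29.3, -5.0]
```

Call:
{"api": "apply_moves", "payload": {
  "moves": [
    [[0, 0, 0], [0.7, -2.2, -1], -1],
    [[0, 0, 0], [1.2, -4.6, -1.7], -1],
    [[0, 0, 0], [1.6, -7, -2.3], -1],
    [[0, 0, 0], [2, -9.4, -3], -1],
    [[0, 0, 0], [2.4, -11.8, -3.5], -1],
    [[0, 0, 0], [2.7, -14.2, -4], -1],
    [[0, 0, 0], [3, -16.7, -4.4], -1],
    [[0, 0, 0], [3.2, -19.2, -4.7], -1],
    [[0, 0, 0], [3.2, -19.2, -4.7], -1]
  ]
}}

```text
time_s: 21.2
eef_pos: [627.6, -53.6, 104.2]
orientation: [-1.729, -1.98, -0.547]
contact_force: [-0.9, -0.5, 2.0]
width: 14.0
grasp_force: 58.5
```

```bash
python3 k.py 2 12
```

```text
knob [   9.4 -168.5  114.6] rad 72.2 ang 82.5 F [-1.  -0.4  2. ] Frad 1.8 Ftan 1.2 w 13.968881847010177
radial(out) tool [ 0.57  0.13 -0.81]
84.5 [0.2, -2.5, -0.2]
86.5 [0.3, -5.0, -0.4]
88.5 [0.3, -7.5, -0.5]
90.5 [0.3, -10.0, -0.5]
92.5 [0.3, -12.5, -0.5]
94.5 [0.2, -15.0, -0.3]
96.5 [0.1, -17.5, -0.1]
98.5 [-0.1, -20.0, 0.1]
100.5 [-0.4, -22.5, 0.5]
102.5 [-0.6, -25.0, 0.9]
104.5 [-1.0, -27.4, 1.3]
106.5 [-1.4, -29.8, 1.9]
```

Call:
{"api": "apply_moves", "payload": {
  "moves": [
    [[0, 0, 0], [0.2, -2.5, -0.3], -1],
    [[0, 0, 0], [0.3, -5, -0.5], -1],
    [[0, 0, 0], [0.3, -7.5, -0.6], -1],
    [[0, 0, 0], [0.3, -10, -0.6], -1],
    [[0, 0, 0], [0.3, -12.5, -0.6], -1],
    [[0, 0, 0], [0.2, -15, -0.4], -1],
    [[0, 0, 0], [0.1, -17.5, -0.2], -1],
    [[0, 0, 0], [-0.1, -20, 0.1], -1],
    [[0, 0, 0], [-0.1, -20, 0.1], -1]
  ]
}}

```text
time_s: 22.1
eef_pos: [607.8, -56.4, 103.9]
orientation: [-1.729, -1.98, -0.546]
contact_force: [-2.1, -0.2, 2.0]
width: 13.8
grasp_force: 58.6
```

```bash
python3 k.py 2 12
```

```text
knob [ -10.6 -168.6  114.3] rad 72.1 ang 98.5 F [-2.1  0.1  2. ] Frad 2.3 Ftan 1.8 w 13.780514130233628
radial(out) tool [ 0.57 -0.15 -0.81]
100.5 [-0.2, -2.5, 0.3]
102.5 [-0.5, -4.9, 0.7]
104.5 [-0.9, -7.4, 1.2]
106.5 [-1.3, -9.8, 1.8]
108.5 [-1.7, -12.2, 2.4]
110.5 [-2.2, -14.6, 3.1]
112.5 [-2.7, -16.9, 3.8]
114.5 [-3.3, -19.2, 4.6]
116.5 [-3.9, -21.5, 5.5]
118.5 [-4.6, -23.7, 6.5]
120.5 [-5.3, -25.9, 7.5]
122.5 [-6.0, -28.1, 8.5]
```

Call:
{"api": "apply_moves", "payload": {
  "moves": [
    [[0, 0, 0], [-0.2, -2.5, 0.3], -1],
    [[0, 0, 0], [-0.5, -4.9, 0.7], -1],
    [[0, 0, 0], [-0.9, -7.4, 1.2], -1],
    [[0, 0, 0], [-1.3, -9.8, 1.8], -1],
    [[0, 0, 0], [-1.7, -12.2, 2.4], -1],
    [[0, 0, 0], [-2.2, -14.6, 3.1], -1],
    [[0, 0, 0], [-2.7, -16.9, 3.8], -1],
    [[0, 0, 0], [-3.3, -19.2, 4.6], -1],
    [[0, 0, 0], [-3.9, -21.5, 5.5], -1],
    [[0, 0, 0], [-4.6, -23.7, 6.5], -1],
    [[0, 0, 0], [-4.6, -23.7, 6.5], -1]
  ]
}}

```text
time_s: 23.2
eef_pos: [583.9, -59.8, 95.6]
orientation: [-1.729, -1.98, -0.545]
contact_force: [-6.7, -0.9, 2.3]
width: 13.7
grasp_force: 58.9
```

```bash
python3 k.py 2 12
```

```text
knob [ -34.8 -168.7  106. ] rad 72.0 ang 118.9 F [-6.8 -0.   2.3] Frad 5.2 Ftan 4.8 w 13.667399639821294
radial(out) tool [ 0.5  -0.48 -0.72]
120.9 [-0.7, -2.2, 1.0]
122.9 [-1.5, -4.3, 2.1]
124.9 [-2.3, -6.4, 3.3]
126.9 [-3.1, -8.4, 4.5]
128.9 [-4.0, -10.4, 5.7]
130.9 [-5.0, -12.3, 7.0]
132.9 [-5.9, -14.2, 8.4]
134.9 [-6.9, -16.0, 9.8]
136.9 [-8.0, -17.8, 11.3]
138.9 [-9.0, -19.5, 12.8]
140.9 [-10.1, -21.1, 14.4]
142.9 [-11.3, -22.6, 16.0]
```

Call:
{"api": "apply_moves", "payload": {
  "moves": [
    [[0, 0, 0], [-0.5, -2.4, 0.7], -1],
    [[0, 0, 0], [-1.2, -4.6, 1.8], -1],
    [[0, 0, 0], [-2, -6.7, 2.9], -1],
    [[0, 0, 0], [-2.8, -8.7, 4.1], -1],
    [[0, 0, 0], [-3.7, -10.7, 5.3], -1],
    [[0, 0, 0], [-4.7, -12.6, 6.6], -1],
    [[0, 0, 0], [-5.6, -14.5, 8], -1],
    [[0, 0, 0], [-5.6, -14.5, 8], -1]
  ]
}}

```text
time_s: 24.0
eef_pos: [569.9, -61.7, 85.6]
orientation: [-1.73, -1.98, -0.546]
contact_force: [-5.2, 0.5, -0.7]
width: 13.7
grasp_force: 58.6
```

```bash
python3 k.py 2 12
```

```text
knob [ -48.8 -168.7   96. ] rad 72.1 ang 132.6 F [-5.   1.2 -0.7] Frad 2.9 Ftan 4.2 w 13.710300408210253
radial(out) tool [ 0.42 -0.68 -0.6 ]
134.6 [-1.0, -1.8, 1.4]
136.6 [-2.0, -3.6, 2.9]
138.6 [-3.1, -5.3, 4.4]
140.6 [-4.2, -6.9, 6.0]
142.6 [-5.3, -8.5, 7.6]
144.6 [-6.5, -10.0, 9.2]
146.6 [-7.7, -11.4, 10.9]
148.6 [-8.9, -12.7, 12.7]
150.6 [-10.1, -14.0, 14.5]
152.6 [-11.4, -15.2, 16.3]
154.6 [-12.7, -16.3, 18.1]
156.6 [-14.0, -17.3, 20.0]
```

Call:
{"api": "apply_moves", "payload": {
  "moves": [
    [[0, 0, 0], [-0.9, -2, 1.2], -1],
    [[0, 0, 0], [-1.9, -3.8, 2.7], -1],
    [[0, 0, 0], [-3, -5.5, 4.2], -1],
    [[0, 0, 0], [-4.1, -7.1, 5.8], -1],
    [[0, 0, 0], [-5.2, -8.7, 7.4], -1],
    [[0, 0, 0], [-6.4, -10.2, 9], -1],
    [[0, 0, 0], [-7.6, -11.6, 10.7], -1],
    [[0, 0, 0], [-7.6, -11.6, 10.7], -1]
  ]
}}

```text
time_s: 24.8
eef_pos: [558.9, -63.2, 72.6]
orientation: [-1.73, -1.98, -0.547]
contact_force: [-3.2, 0.4, -4.1]
width: 13.8
grasp_force: 58.7
```

```bash
python3 k.py 2 12
```

```text
knob [ -60.  -168.7   83. ] rad 72.1 ang 146.3 F [-3.1  0.9 -4.1] Frad 0.3 Ftan 5.2 w 13.783198558150925
radial(out) tool [ 0.32 -0.83 -0.46]
148.3 [-1.2, -1.4, 1.7]
150.3 [-2.5, -2.6, 3.5]
152.3 [-3.7, -3.9, 5.3]
154.3 [-5.0, -5.0, 7.1]
156.3 [-6.3, -6.0, 9.0]
158.3 [-7.6, -7.0, 10.9]
160.3 [-9.0, -7.9, 12.8]
162.3 [-10.4, -8.7, 14.8]
164.3 [-11.7, -9.4, 16.7]
166.3 [-13.1, -10.1, 18.7]
168.3 [-14.5, -10.6, 20.7]
170.3 [-16.0, -11.1, 22.8]
```

Call:
{"api": "apply_moves", "payload": {
  "moves": [
    [[0, 0, 0], [-1.2, -1.4, 1.7], -1],
    [[0, 0, 0], [-2.5, -2.6, 3.5], -1],
    [[0, 0, 0], [-3.7, -3.9, 5.3], -1],
    [[0, 0, 0], [-5, -5, 7.1], -1],
    [[0, 0, 0], [-6.3, -6, 9], -1],
    [[0, 0, 0], [-7.6, -7, 10.9], -1],
    [[0, 0, 0], [-7.6, -7, 10.9], -1]
  ]
}}

```text
time_s: 25.5
eef_pos: [552.1, -64.1, 59.3]
orientation: [-1.73, -1.98, -0.547]
contact_force: [-2.6, 0.6, -5.1]
width: 13.8
grasp_force: 58.7
```

```bash
python3 k.py 1 12
```

```text
knob [ -66.9 -168.7   69.7] rad 72.0 ang 158.2 F [-2.5  1.  -5.1] Frad 0.5 Ftan 5.7 w 13.828378578047786
radial(out) tool [ 0.21 -0.93 -0.31]
159.2 [-0.7, -0.5, 1.0]
160.2 [-1.3, -0.9, 1.9]
161.2 [-2.0, -1.3, 2.9]
162.2 [-2.7, -1.7, 3.9]
163.2 [-3.4, -2.1, 4.9]
164.2 [-4.1, -2.4, 5.8]
165.2 [-4.8, -2.8, 6.8]
166.2 [-5.5, -3.1, 7.8]
167.2 [-6.2, -3.4, 8.8]
168.2 [-6.9, -3.6, 9.8]
169.2 [-7.6, -3.9, 10.8]
170.2 [-8.3, -4.1, 11.9]
```

Lid weight still felt (5.7 N). Continuing in small steps until it unloads.

Call:
{"api": "apply_moves", "payload": {
  "moves": [
    [[0, 0, 0], [-0.7, -0.5, 1], -1],
    [[0, 0, 0], [-1.3, -0.9, 1.9], -1],
    [[0, 0, 0], [-2, -1.3, 2.9], -1],
    [[0, 0, 0], [-2.7, -1.7, 3.9], -1],
    [[0, 0, 0], [-3.4, -2.1, 4.9], -1],
    [[0, 0, 0], [-3.4, -2.1, 4.9], -1]
  ]
}}

```text
time_s: 26.1
eef_pos: [550.1, -64.4, 53.6]
orientation: [-1.73, -1.981, -0.547]
contact_force: [-3.6, -1.5, -5.6]
width: 13.9
grasp_force: 58.7
```

```bash
python3 k.py 1 5
```

```text
knob [ -68.9 -168.7   64. ] rad 72.0 ang 163.1 F [-3.8 -1.  -5.6] Frad 2.0 Ftan 6.5 w 13.927794420485512
radial(out) tool [ 0.17 -0.96 -0.24]
164.1 [-0.7, -0.4, 1.0]
165.1 [-1.4, -0.7, 2.0]
166.1 [-2.1, -1.0, 3.0]
167.1 [-2.8, -1.3, 4.0]
168.1 [-3.5, -1.6, 5.0]
```

Call:
{"api": "apply_moves", "payload": {
  "moves": [
    [[0, 0, 0], [-0.7, -0.5, 1], -1],
    [[0, 0, 0], [-1.4, -0.8, 2], -1],
    [[0, 0, 0], [-2.1, -1.1, 3], -1],
    [[0, 0, 0], [-2.1, -1.1, 3], -1]
  ]
}}

```text
time_s: 26.5
eef_pos: [549.5, -64.5, 51.0]
orientation: [-1.729, -1.981, -0.549]
contact_force: [-3.8, 0.4, 1.5]
width: 13.9
grasp_force: 59.2
```

```bash
python3 k.py 1 4
```

```text
knob [ -69.5 -168.7   61.4] rad 71.9 ang 165.2 F [-3.7  0.9  1.5] Frad 4.0 Ftan -0.5 w 13.857097077379807
radial(out) tool [ 0.15 -0.97 -0.21]
166.2 [-0.7, -0.3, 1.0]
167.2 [-1.4, -0.6, 2.0]
168.2 [-2.1, -0.9, 3.0]
169.2 [-2.8, -1.1, 4.0]
```

Call:
{"api": "apply_moves", "payload": {
  "moves": [
    [[0, 0, 0], [-0.4, -0.5, 0.6], -1],
    [[0, 0, 0], [-0.6, -0.5, 0.9], -1],
    [[0, 0, 0], [-0.6, -0.5, 0.9], -1]
  ]
}}

```text
time_s: 26.8
eef_pos: [549.5, -64.5, 50.5]
orientation: [-1.729, -1.981, -0.55]
contact_force: [-4.0, -1.2, 6.4]
width: 13.8
grasp_force: 59.7
```

```bash
python3 k.py 1 1
```

```text
knob [ -69.5 -168.7   60.9] rad 71.8 ang 165.5 F [-4.1 -0.6  6.4] Frad 5.5 Ftan -5.2 w 13.80576891995084
radial(out) tool [ 0.14 -0.97 -0.21]
166.5 [-0.7, -0.3, 1.0]
```

Call:
{"api": "apply_moves", "payload": {
  "moves": [
    [[0, 0, 0], [0.4, -0.5, -0.6], -1],
    [[0, 0, 0], [0.4, -0.5, -0.6], -1],
    [[0, 0, 0], [0.4, -0.5, -0.6], 0],
    [[0, 0, 0], [0.4, -0.5, -0.6], 0],
    [[0, 0, 0], [0.4, -0.5, -0.6], 0],
    [[0, 0, 0], [0.4, -0.5, -10], 0],
    [[0, 0, 0], [0.4, -0.5, -40], 0],
    [[0, 0, 0], [0.4, -0.5, -80], 0],
    [[0, 0, 0], [0.4, -0.5, -120], 0],
    [[0, 0, 0], [0.4, -0.5, -120], 0],
    [[0, 0, 0], [0.4, -0.5, -120], 0]
  ]
}}

```text
time_s: 27.9
eef_pos: [557.5, -133.5, 148.5]
orientation: [-1.732, -1.982, -0.548]
contact_force: [-0.6, 0.4, -1.0]
width: 42.6
grasp_force: 0.0
```

Run:
```python
from h import *
print(pose()[2]['contact_force'],w2c(grasp()))
t=manip.capture("top")[:,:,::-1];s=manip.capture("scene")[:,:,::-1]
o=np.zeros((400,800,3),np.uint8);o[:,:400]=cv2.resize(t[120:240,100:300],(400,400))[:,:];o[:,410:]=cv2.resize(s[130:240,215:325],(390,400),interpolation=2)
cv2.imwrite("pics/c8.png",o)
```

```text
[-0.57496536  0.40999049 -1.0244388 ] [ -70.98540798 -241.61485506  163.83230968]
```

View pics/c8.png

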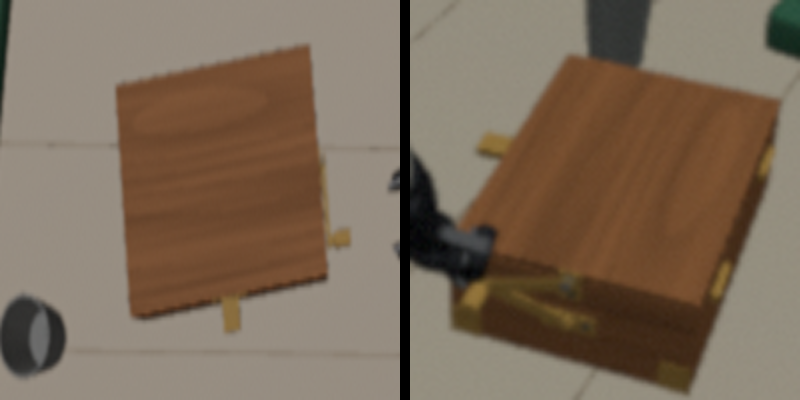

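The lid is fully shut, the stay is folded with the knob at right crop (470,300), and the hand is clear. Handing in.

```bash
python3 -c "
from plant import manip
print(manip.finish_job())"
```

```text
the job is handed in; nothing more can be done
None
```

The job is handed in: the last pictures show the lid shut on the folded stay and the hand clear, the clip was seen in the front compartment before closing, and it took about 28 s; no verdict came back, and I did not measure the foot plate or the cup and bowl positions at the end.

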